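# Push the drone carrier on to the assembly station

## Task

Two carriers stand at the loading ends of their slides on the drone bench. Push the one that carries the bare quadcopter forward along its slide by its orange post, until it clicks into the detent at the green station flags halfway along, and leave it there. Leave the carrier with the yellow battery pack where it is.

Things in the scene. Friction and masses are not known exactly. Their poses are not given: they have to be found in the camera images.
- drone_carrier (a joint): travel (m) of the quadcopter's carrier along its slide: 0 at the loading end, growing forward, 0.20 at the red end block; starts in 0 to 0.05. The detent is at 0.110, between two ridges: from 24 to 12 mm before it the push rises. Sliding takes about 1 N, passing a ridge about 5 N; let go within 8 mm of 0.110 it settles there by itself. Pushed too far it jumps out, and can be pushed back.
- drone_post (a point): top centre of the orange push post (12 mm thick along the slide, 44 wide, from 40 to 90 mm above the bench) at the trailing end of the aluminium carrier with the black, red-motored quadcopter. x axis: level, forward along the slide; z up. Plate and load lie ahead of it: plate 150 x 88 mm, top at 40 mm, load up to 75 mm high, 22 mm clear of the post; green stripes 80 mm ahead of the post's middle.
- battery_post (a point): the same point and axes on the orange post of the other carrier, alike but bearing a yellow battery pack (78 x 38 x 36 mm). It slides as easily and must stay where it is.
- drone_rail: the quadcopter's slide, fixed to the bench; origin: centre of its underside; x forward along it, z up. Dark base plate 380 x 120 mm; aluminium block at the loading end (-x) and red block at the far end, 34 mm high. The station, 20 mm ahead of the origin, is marked by two green flags 40 mm high, 54 mm either side of the centre line; the carrier's green stripes stand in line with them when it is home.

How it is judged:
By the outcome, as a careful person would: the job done as asked, in the order asked, and still so for the second after the job is handed in, with the robot touching nothing.
It also fails if it takes over 32 s, if anything falls off the work surface, if the arm or the gripper's body presses on something with over 40 N, if the wrist force passes 120 N, or if a joint passes its speed limit or range.

## Robot

A 6-joint arm with a two-finger parallel gripper is mounted at the origin on the work surface. World frame = base frame: x ahead of the robot, y to its left, z up, the work surface at z = 0. Lengths are in m, angles in rad, forces in N, time in s.
With the tool pointing down it reaches from about 0.425 to 0.95 m from the base axis. Payload 3.5 kg.
Tool frame: the origin (TCP) lies midway between the tips of the shut fingers; the grasp point (between the pads) lies 19 mm behind it; z points along the fingers, y is the line along which they close (so a half turn about z gives the same grasp; the last joint's range is limited). The gripper opens to 85 mm and grips with 20 to 120 N. Pads are 22 mm wide; open, the fingers measure 114 mm over their backs; the gripper's body (76 mm by 85 mm) begins 54 mm behind the grasp point. The pads swing forward as they close: fully open they stand 13 mm farther back than shut.
Start: joints at [-0.15, 0.286, 1.577, -0, 1.279, -0.15], TCP at [0.675, 0, 0.231] pointing down, gripper open.
Joint ranges: [-2.77, 2.77], [-0.9, 2.22], [0.21, 2.48], [-1.53, 4.67], [0.24, 2.81], [-2.84, 2.84]. Speed limits (rad/s): [2.79, 2.79, 3.14, 3.14, 3.14, 3.14].

## Interface

Orientations are given as a unit quaternion [x, y, z, w].
In Python, from plant import * gives the robot as it stands.
- The arm moves only by the tool move_arm, never from a script. Its argument "moves" is a list of rows, each a list of 3 entries, a list of its own where there are three numbers: the opening, from 0 (shut) to 1 (fully open), then the shift along the tool's x, y, z in m, then the turn, a rotation vector about the tool's x, y, z in rad. A call has exactly 10 rows; each row shifts and turns the commanded pose from where the row before left it, along the tool's axes as they then stand; what a row does not reach is not made up. A row lasts 1/12 s, in which the tool goes at most 41.7 mm and 7.16 degrees, less where a joint would pass 70% of its speed; a pose out of reach is approached as far as the arm can. A call is refused whole if a number of a shift passes 0.0417 or a number of a turn 0.125, either way. A call with a gripper value outside its range is refused whole. The fingers move at their own pace and stop on an object; "grip_force" is the grip in N (left out, the last holds). Time passes only in rows, so rows that do not move let the fingers close, or fill a call up. It gives the time, the measured TCP pose, the force, the opening and the grip force at its end, in the units of the state.
- get_state(): the state, without advancing time (a new reading comes with each control period).
- read_camera(name): name is "scene" or "side" or "wrist"; returns the picture (384x512x3 uint8, red, green, blue); there is no depth.
- camera_params(name): a dict with "fx", "fy", "cx", "cy" (pixels), "rvec" (rotation vector, rad) and "tvec" (3), from world to camera coordinates, as OpenCV has them; the wrist camera has in their place "tool_from_camera" (4x4, takes a point from camera to tool coordinates, whose origin is the TCP and whose axes are the flange's). Camera axes: x right, y down, z forward; pixel columns grow to the right and rows downward; lengths in m; the calibration is good to about 2 mm. A picture is of the moment at which its call begins: read the wrist's pose just before it. camera_params takes no time and is no camera call.
- sign_off(): hands the job in; it is judged then, once.
The state is a dict: "time": time; "qpos": joint angles; "dq": joint speeds; "joint_efforts": joint torques, N m; "eef_pos": TCP position; "tcp_rot": TCP orientation; "contact_force": force on the tool from outside, world axes, zero at the start; "wrist_torque": the same for the moment, N m; "opening": opening from 0.0 (shut) to 1.0 (fully open); "finger_force": force on a finger pad.
Only numpy, scipy, OpenCV 4.12 (cv2) and the standard library are available. Lean on these libraries where they do the work, as an engineer would, in place of code of your own. Each camera call takes 0.05 s, during which the arm holds its last target. There are 200 camera calls.

## Working session

There is one attempt and no reset: what is moved stays moved. The work goes in short steps, Python scripts to look and compute and a tool call to move; the robot and the scene stay as the last step left them, time stands still between calls to the robot, and variables do not carry over. Pictures are saved under pics/ and viewed, at most 10 in all, crops included, and the job is handed in when it is done.

Besides the shell and the picture viewer there is one more tool, called after "Call:" by a JSON object that holds its "name" and its "arguments". move_arm: Moves the arm, as the interface text tells. Its arguments: {"type":"object","properties":{"moves":{"type":"array"},"grip_force":{"type":"number"}},"required":["moves"]}

```bash
mkdir -p pics; ls; python3 - <<'E'
from plant import *
import cv2,numpy as np
a=read_camera("scene");b=read_camera("side")
cv2.imwrite("pics/scene0.png",a[...,::-1]);cv2.imwrite("pics/side0.png",b[...,::-1])
for n in("scene","side"):print(camera_params(n))
E
```

```text
pics
{'fx': 356.0071925187498, 'fy': 356.0071925187498, 'cx': 253.45880360354914, 'cy': 190.85821267944385, 'rvec': array([ 2.21645804,  0.50803516, -0.24826944]), 'tvec': array([-0.46708649, -0.09301121,  1.14586564])}
{'fx': 360.5566593157716, 'fy': 360.5566593157716, 'cx': 261.2284585293653, 'cy': 193.81389582737552, 'rvec': array([ 2.15258482, -0.56546846,  0.3028672 ]), 'tvec': array([-0.4611294 ,  0.193667  ,  0.68822773])}
```

View pics/scene0.png

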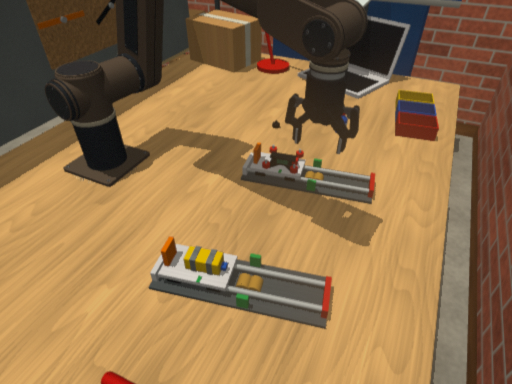

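View pics/side0.png

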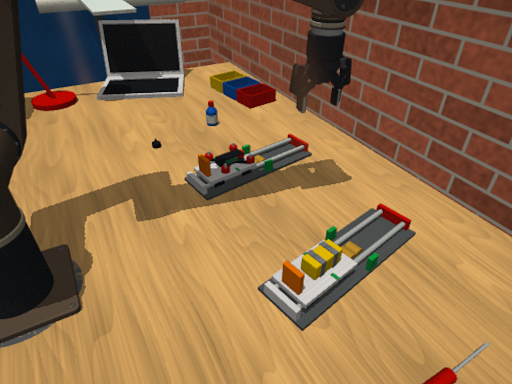

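The scene view shows the drone carrier with its post near (257,153), flags near (318,163) and (311,184), and the red end near (373,185). In the side view the post is near (204,165), the flags near (246,149) and (268,166), and the red end near (298,143). The battery carrier is nearer to both cameras.

```bash
cat > h.py <<'E'
from plant import *
import cv2,numpy as np
def PR(n):
    c=camera_params(n);K=np.array([[c["fx"],0,c["cx"]],[0,c["fy"],c["cy"]],[0,0,1]])
    return K,cv2.Rodrigues(c["rvec"])[0],c["tvec"]
def plane(n,uv,z):
    K,R,t=PR(n);d=R.T@np.linalg.inv(K)@[uv[0],uv[1],1];o=-R.T@t
    return o+d*(z-o[2])/d[2]
def tri(a,b):
    P=[];
    for n in("scene","side"):
        K,R,t=PR(n);P.append(K@np.c_[R,t])
    X=cv2.triangulatePoints(P[0],P[1],np.array(a,float).reshape(2,1),np.array(b,float).reshape(2,1));return (X[:3]/X[3]).ravel()
def blobs(im,lo,hi,box,amin=8):
    h=cv2.cvtColor(im,cv2.COLOR_RGB2HSV);m=cv2.inRange(h,lo,hi)
    k=np.zeros_like(m);x0,y0,x1,y1=box;k[y0:y1,x0:x1]=255
    n,l,s,c=cv2.connectedComponentsWithStats(m&k)
    return [(c[i].round(1),s[i].tolist(),cv2.boxPoints(cv2.minAreaRect(np.argwhere(l==i)[:,::-1].astype(np.float32))).round(1).tolist()) for i in range(1,n) if s[i,4]>=amin]
E
python3 - <<'E'
from h import *
O=((5,170,120),(16,255,255));G=((50,120,50),(80,255,255));Rd=((0,180,100),(4,255,255))
for n,box in(("scene",(235,135,385,210)),("side",(180,125,320,205))):
    im=cv2.imread(f"pics/{n}0.png")[...,::-1].copy()
    for nm,c in(("O",O),("G",G),("R",Rd)):
        for b in blobs(im,*c,box):print(n,nm,*b)
    x0,y0,x1,y1=box
    cv2.imwrite(f"pics/{n}crop.png",cv2.resize(im[y0:y1,x0:x1,::-1],None,fx=5,fy=5,interpolation=cv2.INTER_CUBIC))
E
```

```text
scene O [257.  145.8] [254, 142, 7, 9, 37] [[253.1999969482422, 149.60000610351562], [257.6000061035156, 140.8000030517578], [261.20001220703125, 142.60000610351562], [256.79998779296875, 151.39999389648438]]
scene O [373.  181.1] [370, 173, 5, 19, 28] [[370.0, 190.8000030517578], [371.0, 172.8000030517578], [374.6000061035156, 173.0], [373.6000061035156, 191.0]]
scene G [317.4 160.2] [315, 159, 6, 3, 13] [[315.0, 159.0], [320.0, 159.0], [320.0, 161.0], [315.0, 161.0]]
scene G [311.7 181.3] [308, 180, 8, 4, 15] [[308.0, 181.0], [308.6000061035156, 179.1999969482422], [315.20001220703125, 181.39999389648438], [314.6000061035156, 183.1999969482422]]
scene R [272.9 148.8] [271, 147, 5, 4, 12] [[270.3999938964844, 149.60000610351562], [271.0, 147.0], [275.20001220703125, 148.10000610351562], [274.6000061035156, 150.60000610351562]]
scene R [299. 153.] [297, 152, 5, 3, 11] [[297.0, 152.0], [301.0, 152.0], [301.0, 154.0], [297.0, 154.0]]
scene R [296.5 158.5] [296, 157, 2, 4, 8] [[296.0, 157.0], [297.0, 157.0], [297.0, 160.0], [296.0, 160.0]]
scene R [371.6 182. ] [370, 174, 4, 16, 48] [[3
[... 469 characters left out ...]
 12, 92] [[264.0, 160.0], [272.0, 160.0], [272.0, 171.0], [264.0, 171.0]]
side R [297.1 141.5] [288, 134, 19, 17, 106] [[285.29998779296875, 139.89999389648438], [288.8999938964844, 133.3000030517578], [308.29998779296875, 143.89999389648438], [304.70001220703125, 150.5]]
side R [232.2 147.1] [230, 145, 7, 6, 24] [[230.0, 145.0], [236.0, 145.0], [236.0, 150.0], [230.0, 150.0]]
side R [208.3 155.8] [205, 153, 7, 7, 25] [[205.0, 153.0], [211.0, 153.0], [211.0, 159.0], [205.0, 159.0]]
side R [250.  157.5] [247, 156, 7, 4, 15] [[247.0, 156.0], [253.0, 156.0], [253.0, 159.0], [247.0, 159.0]]
side R [225.  167.5] [222, 166, 7, 4, 17] [[222.0, 166.0], [228.0, 166.0], [228.0, 169.0], [222.0, 169.0]]
```

View pics/scenecrop.png

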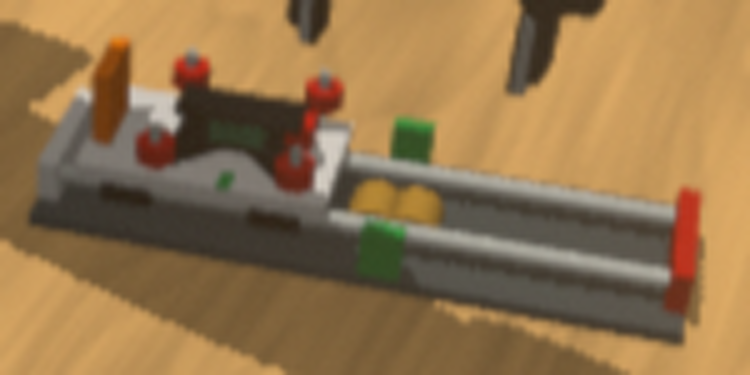

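View pics/sidecrop.png

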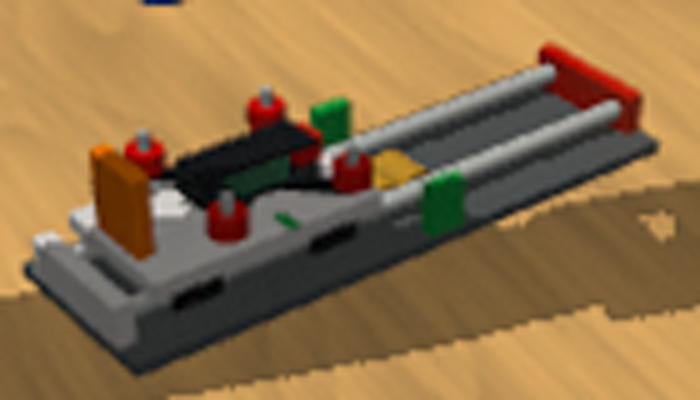

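The crops (5x) show the quadcopter on this carrier. In the scene crop the post top is near (113,57), the flag tops near (413,119) and (383,223), and the near lower base edge runs (32,222) to (682,340). In the side crop the post top is near (124,163), the flag tops near (330,102) and (445,176), and the base corners near (138,373), (28,268) and (657,148).

```bash
python3 - <<'E'
from h import *
sc=lambda x,y:(x/5+235-.4,y/5+135-.4); sd=lambda x,y:(x/5+180-.4,y/5+125-.4)
F1=tri(sc(413,119),sd(330,102));F2=tri(sc(383,223),sd(445,176));P=tri(sc(113,57),sd(124,163));R=tri(sc(686,238),sd(592,70))
print("flags",F1,F2,np.linalg.norm(F1-F2));print("post",P,plane("scene",sc(113,57),.09),plane("side",sd(124,163),.09));print("red",R)
a,b=plane("scene",sc(32,222),0),plane("scene",sc(682,340),0);c,d,e=[plane("side",sd(*q),0) for q in((138,373),(28,268),(657,148))]
for u,v in((a,b),(c,e),(d,c)):print(u,v,np.linalg.norm(v-u),np.degrees(np.arctan2(*(v-u)[1::-1])))
M=(F1+F2)/2;print("station",M,"yaw flags",np.degrees(np.arctan2(*(F1-F2)[1::-1]))-90)
print("post->station",np.linalg.norm((M-P)[:2]),np.degrees(np.arctan2(*(M-P)[1::-1])),"post->red",np.degrees(np.arctan2(*(R-P)[1::-1])))
s=get_state();print(s["eef_pos"],s["tcp_rot"],s["time"]);print(camera_params("wrist"))
# battery post blob
for n,box in(("scene",(140,220,350,330)),("side",(250,190,430,330))):
    im=cv2.imread(f"pics/{n}0.png")[...,::-1].copy()
    for q in blobs(im,(5,170,120),(16,255,255),box,30):print(n,q[0],q[1],plane(n,q[0],.07))
E
```

```text
flags [0.61586526 0.24215372 0.04543347] [0.63300697 0.13649484 0.04534261] 0.10704039473923388
post [0.45383289 0.16154203 0.09145047] [0.45294444 0.16334225 0.09      ] [0.45473458 0.16413252 0.09      ]
red [0.78699626 0.21240981 0.03570754]
[0.42705718 0.10435892 0.        ] [0.8015052  0.16461251 0.        ] 0.37926483636003067 9.14128057051067
[0.43108512 0.10724569 0.        ] [0.80659209 0.16574825 0.        ] 0.380036880788616 8.855276699092379
[0.41516089 0.2269362  0.        ] [0.43108512 0.10724569 0.        ] 0.12074517725137211 -82.42158539641031
station [0.62443611 0.18932428 0.04538804] yaw flags 9.21516285635974
post->station 0.17285054800753835 9.249262917275548 post->red 8.680947141705973
[6.74387555e-01 1.11367877e-04 2.30021145e-01] [ 7.07107548e-01  7.07105138e-01 -6.72292078e-04 -8.87305227e-04] 0.1
{'fx': 341.0950894660581, 'fy': 341.0950894660581, 'cx': 254.74128733365094, 'cy': 191.80527672451782, 'tool_from_camera': array([[ 4.38042749e-04, -9.58626157e-01, -2.84667700e-01,
         7.25789047e-02],
       [ 9.99999779e-01,  2.77369234e-04,  6.04737556e-04,
        -8.48769047e-05],
       [-5.00759177e-04, -2.84667902e-01,  9.58626066e-01,
        -1.41797365e-01],
       [ 0.00000000e+00,  0.00000000e+00,  0.00000000e+00,
         1.00000000e+00]])}
scene [166.8 244.1] [161, 236, 13, 17, 99] [ 0.43194703 -0.25191011  0.07      ]
side [291.5 276. ] [282, 260, 22, 35, 424] [ 0.44288293 -0.26174422  0.07      ]
```

Call:
{"name": "move_arm", "arguments": {"moves": [[0,[0.0196,-0.0312,0.0088],[0,0,0]],[0,[0.0196,-0.0312,0.0088],[0,0,0]],[0,[0.0196,-0.0312,0.0088],[0,0,0]],[0,[0.0196,-0.0312,0.0088],[0,0,0]],[0,[0.0196,-0.0312,0.0088],[0,0,0]],[0,[0.0196,-0.0312,0.0088],[0,0,0]],[0,[0.0196,-0.0312,0.0088],[0,0,0]],[0,[0.0196,-0.0312,0.0088],[0,0,0]],[0,[0,0,0],[0,0,-0.08]],[0,[0,0,0],[0,0,-0.08]]]}}

```text
time: 0.93
eef_pos: [0.4224, 0.1578, 0.1593]
tcp_rot: [0.646, 0.763, -0.001, -0.001]
contact_force: [-0.4, 0.5, 0.9]
opening: 0.001
finger_force: 0.0
```

```bash
cat >> h.py <<'E'
from scipy.spatial.transform import Rotation as Ro
def wplane(s,uv,z):
    c=camera_params("wrist");T=np.eye(4);T[:3,:3]=Ro.from_quat(s["tcp_rot"]).as_matrix();T[:3,3]=s["eef_pos"];T=T@c["tool_from_camera"]
    d=T[:3,:3]@[(uv[0]-c["cx"])/c["fx"],(uv[1]-c["cy"])/c["fy"],1];o=T[:3,3];return o+d*(z-o[2])/d[2]
E
python3 - <<'E'
from h import *
s=get_state();im=read_camera("wrist");cv2.imwrite("pics/w1.png",im[...,::-1])
print(s["time"],s["eef_pos"],s["tcp_rot"],s["opening"],Ro.from_quat(s["tcp_rot"]).as_matrix())
for nm,lo,hi in(("O",(5,170,120),(16,255,255)),("G",(50,120,50),(80,255,255))):
    for b in blobs(im,lo,hi,(0,0,512,384),60):print(nm,*b,[wplane(s,q,.09 if nm=="O" else .04)[:2].round(4) for q in b[2]])
E
```

```text
0.9333 [0.42241234 0.1577503  0.15925416] [ 0.64584374  0.76346809 -0.00111736 -0.00104371] 0.0010757587933655829 [[-1.65769549e-01  9.86159842e-01 -3.03696624e-03]
 [ 9.86164507e-01  1.65769231e-01 -3.57991947e-04]
 [ 1.50398276e-04 -3.05429248e-03 -9.99995324e-01]]
O [300.8 197.5] [291, 167, 21, 63, 1091] [[290.6000061035156, 228.89999389648438], [293.3999938964844, 166.3000030517578], [311.29998779296875, 167.10000610351562], [308.5, 229.6999969482422]] [array([0.4485, 0.146 ]), array([0.4419, 0.1881]), array([0.4531, 0.1895]), array([0.4604, 0.1475])]
O [343.9 247.3] [327, 236, 35, 20, 70] [[327.0, 236.0], [361.0, 236.0], [361.0, 255.0], [327.0, 255.0]] [array([0.4736, 0.1451]), array([0.496 , 0.1489]), array([0.4996, 0.1352]), array([0.4767, 0.1314])]
G [500.2 112. ] [488, 106, 24, 14, 302] [[488.0, 106.0], [511.0, 106.0], [511.0, 119.0], [488.0, 119.0]] [array([0.5825, 0.2472]), array([0.5993, 0.25  ]), array([0.6029, 0.241 ]), array([0.5859, 0.2382])]
G [400.5 136. ] [395, 126, 12, 21, 209] [[394.29998779296875, 145.89999389648438], [396.8999938964844, 124.9000015258789], [406
[... 181 characters left out ...]
[408.6 169.6] [389, 169, 45, 2, 74] [[389.0, 170.0], [389.0, 169.0], [433.0, 169.0], [433.0, 170.0]] [array([0.5236, 0.1879]), array([0.5234, 0.1887]), array([0.5573, 0.1944]), array([0.5575, 0.1937])]
G [388.7 224.4] [384, 216, 11, 18, 166] [[382.8999938964844, 232.8000030517578], [385.5, 214.8000030517578], [394.3999938964844, 216.10000610351562], [391.79998779296875, 234.10000610351562]] [array([0.5334, 0.1357]), array([0.5311, 0.1514]), array([0.5386, 0.1515]), array([0.5409, 0.1358])]
G [489.1 238.1] [465, 226, 47, 25, 848] [[465.0, 226.0], [511.0, 226.0], [511.0, 250.0], [465.0, 250.0]] [array([0.5981, 0.1528]), array([0.6353, 0.1591]), array([0.6435, 0.1385]), array([0.6055, 0.1321])]
```

View pics/w1.png

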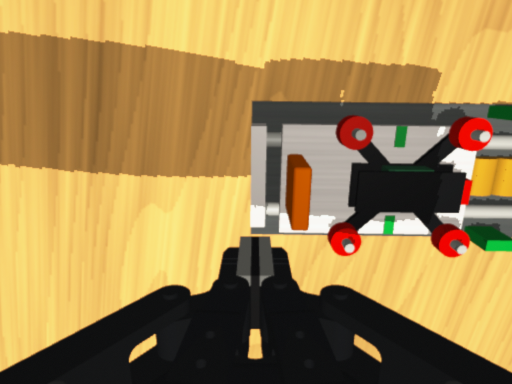

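The wrist view shows the shut finger tips near (255,240), just behind the orange post at about (301,197). The stripes are at (400,136) and (389,225). The post comes out near (0.452, 0.166), about 30 mm ahead of the TCP, and this agrees with the fixed cameras. About 93 mm of travel remains.

Call:
{"name": "move_arm", "arguments": {"moves": [[0,[0.002,0,0.016],[0,0,0]],[0,[0,0,0.016],[0,0,0]],[0,[0,0,0.016],[0,0,0]],[0,[0,0,0.016],[0,0,0]],[0,[0,0,0.016],[0,0,0]],[0,[0,0,0.016],[0,0,0]],[0,[0,0.002,0],[0,0,0]],[0,[0,0.002,0],[0,0,0]],[0,[0,0.002,0],[0,0,0]],[0,[0,0,0],[0,0,0]]]}}

```text
time: 1.82
eef_pos: [0.4325, 0.1599, 0.0663]
tcp_rot: [0.649, 0.761, 0.001, 0.001]
contact_force: [-0.4, -0.3, -0.2]
opening: -0.002
finger_force: 0.0
```

Call:
{"name": "move_arm", "arguments": {"moves": [[0,[0,0.004,0],[0,0,0]],[0,[0,0.005,0],[0,0,0]],[0,[0,0.006,0],[0,0,0]],[0,[0,0.007,0],[0,0,0]],[0,[0,0.007,0],[0,0,0]],[0,[0,0.007,0],[0,0,0]],[0,[0,0.007,0],[0,0,0]],[0,[0,0.006,0],[0,0,0]],[0,[0,0.004,0],[0,0,0]],[0,[0,0,0],[0,0,0]]]}}

```text
time: 2.65
eef_pos: [0.4845, 0.1683, 0.065]
tcp_rot: [0.648, 0.761, 0.0, 0.0]
contact_force: [1.4, -0.4, -0.7]
opening: 0.0
finger_force: 0.0
```

```bash
cat > look.py <<'E'
import sys
from h import *
s=get_state();im=read_camera("wrist");cv2.imwrite(f"pics/{sys.argv[1]}.png",im[...,::-1])
print(s["time"],s["eef_pos"].round(4),s["contact_force"].round(2))
u=np.array([.987,.158])
for nm,lo,hi in(("O",(5,170,120),(16,255,255)),("G",(50,120,50),(80,255,255))):
    for b in blobs(im,lo,hi,(0,0,512,384),60):
        p=wplane(s,b[0],.09 if nm=="O" else .04)[:2];print(nm,b[0],b[1],p.round(4),"along",round(float(u@p),4))
E
python3 look.py w2
```

```text
2.65 [0.4845 0.1683 0.065 ] [ 1.36 -0.43 -0.72]
O [307. 242.] [286, 189, 40, 106, 2852] [0.5008 0.1895] along 0.5243
G [498.1 120.6] [483, 111, 29, 22, 552] [0.5907 0.245 ] along 0.6218
G [457.3 160.8] [447, 145, 21, 32, 497] [0.5778 0.223 ] along 0.6055
G [479.8 217.1] [446, 215, 66, 5, 220] [0.5991 0.1962] along 0.6223
G [434.3 290.9] [426, 282, 17, 19, 265] [0.5892 0.15  ] along 0.6052
G [485.5 310.8] [463, 301, 40, 22, 607] [0.622  0.1422] along 0.6364
```

View pics/w2.png

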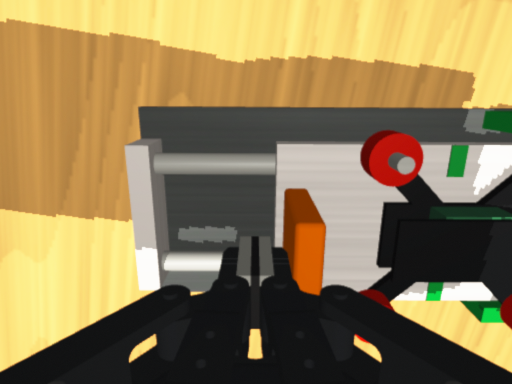

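The view shows the fingers against the rear of the post (286–326, 189–295), with the carrier about 53 mm along. The stripes are at (457,161) and (434,291), about 40 mm short of the station.

Call:
{"name": "move_arm", "arguments": {"moves": [[0,[0,0.003,0],[0,0,0]],[0,[0,0.004,0],[0,0,0]],[0,[0,0.004,0],[0,0,0]],[0,[0,0.004,0],[0,0,0]],[0,[0,0.003,0],[0,0,0]],[0,[0,0.003,0],[0,0,0]],[0,[0,0.003,0],[0,0,0]],[0,[0,0.002,0],[0,0,0]],[0,[0,0.002,0],[0,0,0]],[0,[0,0,0],[0,0,0]]]}}

```text
time: 3.53
eef_pos: [0.5115, 0.1727, 0.0649]
tcp_rot: [0.648, 0.761, 0.0, 0.0]
contact_force: [-0.5, -0.6, 0.0]
opening: 0.001
finger_force: 0.3
```

```bash
python3 look.py w3
```

```text
3.5333 [0.5115 0.1727 0.0649] [-0.54 -0.58  0.01]
O [304.9 241.7] [284, 190, 40, 105, 2798] [0.527  0.1939] along 0.5508
G [474.9 122.7] [435, 111, 77, 25, 1698] [0.607  0.2466] along 0.6381
G [455.8 160.9] [446, 146, 21, 31, 495] [0.604  0.2272] along 0.632
G [477.3 217.5] [444, 213, 68, 8, 265] [0.6248 0.2002] along 0.6483
G [446.9 307.5] [419, 283, 59, 40, 1289] [0.6265 0.1452] along 0.6413
```

Call:
{"name": "move_arm", "arguments": {"moves": [[0,[0,0.001,0],[0,0,0]],[0,[0,0.001,0],[0,0,0]],[0,[0,0.001,0],[0,0,0]],[0,[0,0.001,0],[0,0,0]],[0,[0,0.001,0],[0,0,0]],[0,[0,0.001,0],[0,0,0]],[0,[0,0,0],[0,0,0]],[0,[0,0,0],[0,0,0]],[0,[0,0,0],[0,0,0]],[0,[0,0,0],[0,0,0]]]}}

```text
time: 4.42
eef_pos: [0.5171, 0.1737, 0.0651]
tcp_rot: [0.648, 0.761, 0.0, 0.0]
contact_force: [0.3, -0.2, 0.2]
opening: 0.004
finger_force: 0.0
```

```bash
python3 look.py w4
```

```text
4.4167 [0.5171 0.1737 0.0651] [ 0.32 -0.16  0.21]
O [307.3 242.3] [286, 190, 40, 105, 2844] [0.5336 0.1948] along 0.5574
G [467.6 122.9] [426, 111, 84, 26, 1834] [0.6091 0.247 ] along 0.6402
G [457.8 160.9] [448, 146, 21, 31, 494] [0.6106 0.2284] along 0.6387
G [477.9 217.7] [446, 212, 66, 9, 251] [0.6308 0.2011] along 0.6544
G [439.6 307.4] [410, 283, 58, 40, 1284] [0.628  0.1456] along 0.6428
```

View pics/w4.png

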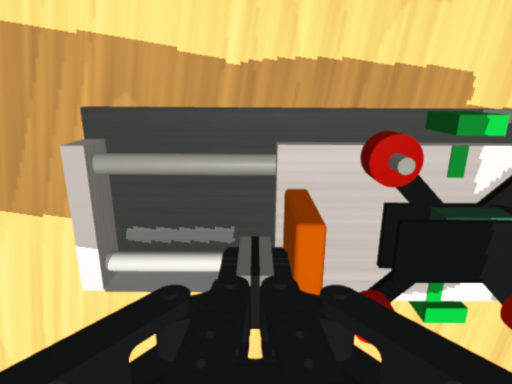

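```bash
python3 - <<'E'
from h import *
s=get_state();u=np.array([.987,.158])
for z in(.04,.045):print([(wplane(s,q,z)[:2].round(4),round(float(u@wplane(s,q,z)[:2]),4)) for q in((488,122),(446,313))])
print([(wplane(s,q,.04)[:2].round(4),round(float(u@wplane(s,q,.04)[:2]),4)) for q in((457.8,160.9),(434.5,290.9))])
O=((5,170,120),(16,255,255));G=((50,120,50),(80,255,255))
for n,box in(("scene",(235,125,385,210)),("side",(180,115,320,205))):
    im=read_camera(n);x0,y0,x1,y1=box
    cv2.imwrite(f"pics/{n}2.png",cv2.resize(im[y0:y1,x0:x1,::-1],None,fx=5,fy=5,interpolation=cv2.INTER_CUBIC))
E
```

```text
[(array([0.6186, 0.2489]), 0.6499), (array([0.6327, 0.1426]), 0.647)]
[(array([0.6152, 0.2488]), 0.6466), (array([0.6289, 0.1457]), 0.6437)]
[(array([0.6105, 0.2284]), 0.6386), (array([0.6218, 0.1554]), 0.6382)]
```

View pics/side2.png

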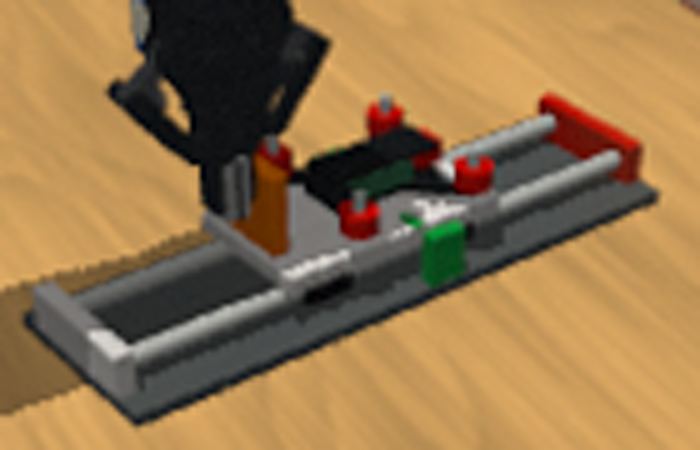

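The side view (5x) shows the fingers behind the post and the stripe near (410,218), slightly behind the flag at (445,225). The wrist-view estimate is 8–10 mm still to go, so I'll push in small steps.

Call:
{"name": "move_arm", "arguments": {"moves": [[0,[0,0.001,0],[0,0,0]],[0,[0,0.001,0],[0,0,0]],[0,[0,0.001,0],[0,0,0]],[0,[0,0.001,0],[0,0,0]],[0,[0,0,0],[0,0,0]],[0,[0,0,0],[0,0,0]],[0,[0,0,0],[0,0,0]],[0,[0,0,0],[0,0,0]],[0,[0,0,0],[0,0,0]],[0,[0,0,0],[0,0,0]]]}}

```text
time: 5.4
eef_pos: [0.5208, 0.1743, 0.0649]
tcp_rot: [0.648, 0.761, 0.0, -0.0]
contact_force: [0.4, -0.6, 0.4]
opening: -0.006
finger_force: 0.0
```

```bash
python3 look.py w5
```

```text
5.4 [0.5208 0.1743 0.0649] [ 0.39 -0.56  0.36]
O [319.6 242.2] [296, 190, 44, 105, 2838] [0.5418 0.1962] along 0.5658
G [460.6 122.8] [419, 111, 83, 25, 1807] [0.6094 0.247 ] along 0.6405
G [468.4 161.3] [458, 146, 22, 32, 507] [0.6194 0.2296] along 0.6477
G [485.7 217.9] [458, 215, 54, 6, 206] [0.6384 0.2023] along 0.6621
G [436.7 307.5] [404, 283, 58, 42, 1285] [0.63   0.1459] along 0.6449
```

The carrier jumped 9 mm while the tool moved 4 mm, and the stripes now read 0.6477 against flags at about 0.648, so it has clicked in. I'll back off and lift.

Call:
{"name": "move_arm", "arguments": {"moves": [[0,[0,-0.006,0],[0,0,0]],[0,[0,-0.008,0],[0,0,0]],[0,[0,-0.008,0],[0,0,0]],[0,[0,0,-0.02],[0,0,0]],[0,[0,0,-0.025],[0,0,0]],[0,[0,0,-0.025],[0,0,0]],[0,[0,0,-0.025],[0,0,0]],[0,[0,0,-0.025],[0,0,0]],[0,[0,0,0],[0,0,0]],[0,[0,0,0],[0,0,0]]]}}

```text
time: 6.28
eef_pos: [0.4994, 0.1709, 0.1866]
tcp_rot: [0.648, 0.761, 0.001, 0.001]
contact_force: [-0.1, -0.7, 0.4]
opening: 0.002
finger_force: 0.0
```

```bash
python3 look.py w6; python3 - <<'E'
from h import *
for n,box in(("scene",(140,220,350,330)),("side",(250,190,430,330))):
    im=read_camera(n)
    for q in blobs(im,(5,170,120),(16,255,255),box,30):print(n,q[0],q[1])
E
```

```text
6.2833 [0.4994 0.1709 0.1866] [-0.07 -0.74  0.37]
O [318.9 187.1] [310, 153, 19, 64, 895] [0.5451 0.1836] along 0.567
O [356.5 234. ] [341, 223, 32, 19, 61] [0.5811 0.152 ] along 0.5975
G [402.6 109.9] [381, 104, 44, 13, 531] [0.6113 0.247 ] along 0.6424
G [406.2 132.3] [401, 123, 11, 19, 163] [0.6195 0.2297] along 0.6477
G [417.3 162.5] [397, 162, 40, 3, 82] [0.6363 0.2063] along 0.6606
G [391.6 225.1] [372, 205, 35, 32, 565] [0.6302 0.1466] along 0.6452
scene [166.7 244. ] [161, 236, 13, 17, 96]
side [291.6 275.8] [282, 260, 22, 35, 413]
```

View pics/w6.png

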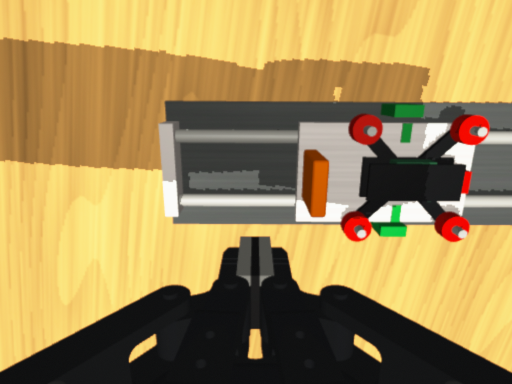

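The wrist view shows the stripes (406,132) and (396,213) in line with the flag tops (408,110) and (393,230), and the fingers clear of everything. The carrier hasn't moved since the click, and the battery post is at the same pixels as at the start.

```bash
python3 -c "
from plant import *
print(sign_off())"
```

```text
the job is handed in; nothing more can be done
None
```

The quadcopter carrier clicked into the detent at the green flags and is still there with the arm clear; the battery carrier has not moved, and the job is handed in at about 6.4 s of the 32 s.

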